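Turn the cutlery caddy round and nest it in its bin

TASK

The cutlery caddy is stacked on its lower bin the wrong way round. Lift it off, turn it half a turn and nest it down inside the bin, past the sprung catches, and bed it on the bin's sprung floor with a gentle steady push of about 15 N, held for a second. Do not drop it or push it against the bin with more than 25 N, then let go, and leave the bowls, the pot and the spoon alone.

Things in the scene. Friction and masses are not known exactly. Their poses are not given: they have to be found in the camera images.
- bin: Lower bin, grey plastic, open on top, fixed to the table at any yaw. Outside 170 (its x) x 126 (its y) x 70 mm high, walls 8, floor 6 mm thick, inside 154 x 110 mm. Origin: centre of its underside, z up. A flat tab 44 mm wide juts 15 mm outward at the rim of its +x end only. A sprung plate above its floor carries the caddy (see caddy).
- bin_slot (a point): Mouth centre of one of the bin's four vertical slots, in its rim at x = +50, y = +59 mm of the bin. Slots are 18 mm wide, cut through the long walls, open at the rim, ending 11 mm above the underside; two in each long wall, at x = +50 and x = -20 mm.
- bin_catch (a point): Tip of one of two rounded spring catches, in the middle of the bin's end walls (x = +-73 mm), 45 mm above its underside, jutting 4 mm inward. The caddy meets them with its underside about 38 to 40 mm above the table; pushing it past both takes about 5 to 12 N, then they keep it from lifting out.
- caddy: Cutlery caddy, loose, white plastic, 143 (its x) x 106 (its y) x 64 mm to the rim, 0.2 to 0.4 kg. Origin: centre of its underside, z up. Tab 44 mm wide inside the rim at its +x end only. Starts with x opposite to the bin's (within 3 degrees), underside 62 mm up. Home: on the bin's sprung plate, whose height differs each time, unmeasured: underside 12 to 26 mm up; the plate yields about 1 mm per 10 N.
- caddy_lug (a point): Lower face of one of the caddy's four lugs, 14 mm wide, jutting 8.5 mm from the long sides, at x = +50 and x = -20 mm, 8 mm above the underside; this one at x = +50, y = +57 mm. With both x axes (both tabs) the same way they enter the slots with 2 mm play each way; half a turn off they land on the rim.
- caddy_head (a point): Centre of the square handle head on the caddy's centre axis, 101 mm above its underside: 26 x 26 mm, sides parallel to the caddy's x and y, 34 mm high, on a 16 mm stem. Nothing else of the caddy rises above its 64 mm rim.
- bowl_a: Green ceramic bowl, rim radius 65, height 60 mm; origin centre of underside. Leave alone.
- bowl_b: Second green ceramic bowl, same size. Leave alone.
- pot: Aluminium pot, radius 70, height 75 mm, two loop handles along its y axis reaching 99 mm from its axis; origin centre of underside. Leave alone.
- spoon: Stainless serving spoon, 240 mm long, lying along its x axis. Leave alone.
Mind the look-alikes: they are no part of the job. What is shaped like the bin but pink is not meant.

How it is judged:
On the way, in this order (a step that is already met when the one before it is completed fails the run):
1. the caddy has been lifted clear of the bin, out of its stacked seat (z of caddy in the frame of bin above 0.072 m), for 0.1 s.
2. the caddy, nested past the catches, is pressed steadily onto the bin's sprung floor with 10 to 20 N (z of caddy in the frame of bin below 0.0285 m and contact force between caddy and bin between 10 and 20 N), for 0.5 s.
At the end, for the whole second after the job is handed in: After being pressed onto the sprung floor with a steady 10 to 20 N for half a second, the caddy rests nested in the bin, below both catches: underside less than 28.5 mm above the bin's underside, centred within 5 mm, sides parallel within 0.07 rad, upright within 0.03 rad, at rest and released (z of caddy in the frame of bin below 0.0285 m and horizontal distance between caddy and bin below 0.005 m and angle between the x axis of caddy and the x axis of bin, either way round below 0.07 rad and angle between caddy's own z axis and vertical below 0.03 rad and linear speed of caddy below 0.02 m/s); the robot touches nothing.
It fails at once if the caddy is pressed or dropped onto the bin with more than 25 N (contact force between caddy and bin above 25 N).
It fails at once if a bowl, the pot or the spoon is moved more than 15 mm (distance of any of bowl_a, bowl_b, pot, spoon from where it was at the start of the episode above 0.015 m).
It also fails if it takes over 54 s, if anything falls off the work surface, if the arm or the gripper's body presses on something with over 40 N, if the wrist force passes 120 N, or if a joint passes its speed limit or range.

ROBOT

A 6-joint arm with a two-finger parallel gripper is mounted at the origin on the work surface. World frame = base frame: x ahead of the robot, y to its left, z up, the work surface at z = 0. Lengths are in m, angles in rad, forces in N, time in s.
With the tool pointing down it reaches from about 0.3 to 0.85 m from the base axis. Payload 4.2 kg.
Tool frame: the origin (TCP) lies where the fingers leave the gripper's body, on its centre line; the fingertips stand 78 mm ahead of it and the grasp point (between the pads) lies 60 mm ahead of it; z points along the fingers, y is the line along which they close (so a half turn about z gives the same grasp; the last joint's range is limited). The gripper opens to 91 mm and grips with 3 to 60 N. Pads are 32 mm wide; open, the fingers measure 118 mm over their backs; the gripper's body (76 mm by 178 mm) begins 60 mm behind the grasp point.
Start: joints at [1.249, 0.32, 1.565, -0, 1.257, -0.02], TCP at [0.171, 0.549, 0.292] pointing down, gripper open.
Joint ranges: [-3.11, 3.11], [-0.84, 2.01], [0.21, 2.61], [-1.34, 4.49], [0.05, 2.63], [-2.56, 2.56]. Speed limits (rad/s): [2.57, 2.57, 3.14, 3.14, 3.14, 3.14].

INTERFACE

Orientations are given as a unit quaternion [x, y, z, w].
In Python, from cell import monitor, read_camera, order gives the robot as it stands.
- The arm moves only by the tool drive_tool, never from a script. Its argument "deltas" is a list that holds one entry, the list of rows, each a list of 7 numbers: the shift along the world's x, y, z in m, then the turn, a rotation vector about the world's x, y, z in rad, then the finger opening in m, from 0 to 0.0912. A call has 1 to 5 rows; each row shifts and turns the commanded pose from where the row before left it; what a row does not reach is not made up. A row lasts 1/8 s, in which the tool goes at most 62.5 mm and 10.7 degrees, less where a joint would pass 70% of its speed; a pose out of reach is approached as far as the arm can. A call with a gripper value outside its range is refused whole. The fingers move at their own pace and stop on an object; the grip force is fixed at half the most. Time passes only in rows, so rows that do not move let the fingers close. It gives the time, the measured TCP pose, the force, the opening and the grip force at its end, in the units of the state.
- monitor.observe(): the state, without advancing time (a new reading comes with each control period).
- read_camera(name): name is "side" or "top" or "wrist"; returns a dict with "img" (480x640x3 uint8, red, green, blue), "mtx" (3x3 intrinsics, pixels), "k1" (the pictures are not rectified: a ray, as slopes to the right and down, at radius r is drawn at 1 + k1 r^2 times it, then the intrinsics apply), "T" (4x4, takes a point from camera to world coordinates). Camera axes: x right, y down, z forward; pixel columns grow to the right and rows downward; lengths in m; the calibration is good to about 2 mm. A picture is of the moment at which its call begins. There is no depth.
- order.close_job(): hands the job in; it is judged then, once.
The state is a dict: "time_s": time; "qpos": joint angles; "joint_velocities": joint speeds; "joint_efforts": joint torques, N m; "tcp_pos": TCP position; "eef_rot": TCP orientation; "contact_force": force on the tool from outside, world axes, zero at the start; "moment": the same for the moment, N m; "finger_gap": finger opening in m; "gripper_force": force on a finger pad.
Only numpy, scipy, OpenCV 4.12 (cv2) and the standard library are available. Lean on these libraries where they do the work, as an engineer would, in place of code of your own. Each camera call takes 0.05 s, during which the arm holds its last target. There are 200 camera calls.

## Working session

There is one attempt and no reset: what is moved stays moved. The work goes in short steps, Python scripts to look and compute and a tool call to move; the robot and the scene stay as the last step left them, time stands still between calls to the robot, and variables do not carry over. Pictures are saved under pics/ and viewed, at most 10 in all, crops included, and the job is handed in when it is done.

Besides the shell and the picture viewer there is one more tool, called in YAML: its name, and indented under it one key for each argument. drive_tool: Moves the arm, as the interface text tells. Its arguments: {"type":"object","properties":{"deltas":{"type":"array"}},"required":["deltas"]}

```bash
mkdir -p pics; cat > h.py <<'E'
import numpy as np,cv2
from cell import monitor,read_camera,order
def snap(n,f):
    c=read_camera(n); cv2.imwrite('pics/'+f+'.png',c['img'][:,:,::-1]); np.savez('pics/'+f+'.npz',**c); return c
def load(f): return np.load('pics/'+f+'.npz')
def ray(c,u,v):
    K=c['mtx'];k=float(c['k1']);x=np.array([(u-K[0,2])/K[0,0],(v-K[1,2])/K[1,1]])
    y=x.copy()
    for _ in range(30): y=x/(1+k*(y@y))
    T=c['T']; return T[:3,3],T[:3,:3]@np.array([y[0],y[1],1])
def at(c,u,v,z):
    o,d=ray(c,u,v); return o+d*(z-o[2])/d[2]
def proj(c,P):
    T=c['T'];p=T[:3,:3].T@(np.array(P)-T[:3,3]);s=p[:2]/p[2];s=s*(1+float(c['k1'])*(s@s));K=c['mtx']
    return np.array([K[0,0]*s[0]+K[0,2],K[1,1]*s[1]+K[1,2]])
E
python3 - <<'E'
from h import *
for n in ['top','side']:
    c=snap(n,n+'0'); print(n,c['T'].round(3).tolist(),c['mtx'].tolist(),c['k1'])
print(monitor.observe())
E
```

```text
top [[0.024, -0.998, 0.05, 0.464], [-1.0, -0.024, -0.006, 0.006], [0.007, -0.05, -0.999, 1.531], [0.0, 0.0, 0.0, 1.0]] [[549.5710589012563, 0.0, 313.9104157107534], [0.0, 549.5710589012563, 244.0421947606821], [0.0, 0.0, 1.0]] -0.09786570377249026
side [[0.98, -0.161, 0.117, 0.436], [-0.198, -0.766, 0.611, -0.566], [-0.009, -0.622, -0.783, 0.833], [0.0, 0.0, 0.0, 1.0]] [[457.9414501125288, 0.0, 323.4863699038042], [0.0, 457.9414501125288, 237.70342122803737], [0.0, 0.0, 1.0]] -0.05427542595564338
{'time_s': 0.1, 'qpos': array([ 1.24898792e+00,  3.20220111e-01,  1.56554302e+00,  2.17398295e-07,
        1.25738403e+00, -1.99992793e-02]), 'joint_velocities': array([-3.41770386e-03, -4.31774673e-04, -3.75874038e-03, -4.53088676e-04,
        9.65372101e-05, -1.98668551e-03]), 'joint_efforts': array([ 2.80883005e-04, -4.13327193e+01, -2.32512474e+01,  7.30722374e-02,
        4.22228209e-02, -4.40405609e-05]), 'tcp_pos': array([0.17081488, 0.54870589, 0.29151421]), 'eef_rot': array([ 1.50332467e-01,  9.88635193e-01, -7.65915511e-04, -1.32292307e-04]), 'contact_force': array([ 0.47736609, -0.58460909, -0.04983155]), 'moment': array([ 0.00478494, -0.00429671, -0.05535685]), 'gripper_force': 0.0, 'finger_gap': 0.09097370723663664}
```

View pics/top0.png

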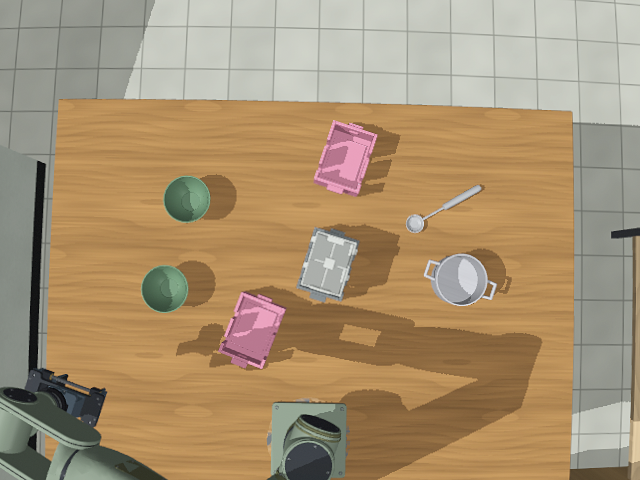

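View pics/side0.png

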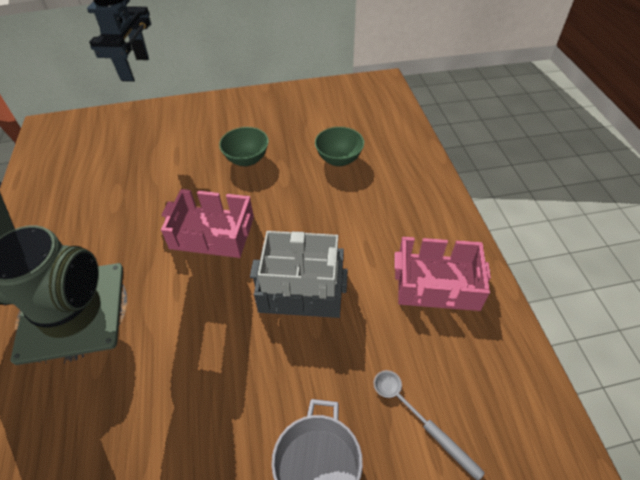

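The top view shows the grey bin with the white caddy at about (328,264). It could be confused with the pink bins at (346,158) and (252,330). I choose the grey one and check it in a close crop.

```bash
python3 - <<'E'
from h import *
a=load('top0')['img'][215:315,280:380,::-1]; b=load('side0')['img'][215:325,240:360,::-1]
o=np.hstack([cv2.resize(a,(400,400),interpolation=2),cv2.resize(b,(400,400),interpolation=2)])
cv2.imwrite('pics/crop0.png',o)
c=load('top0'); print(at(c,329,264,.18), at(c,318,299,.07), at(c,338,229,.07))
E
```

```text
[ 0.48420997 -0.04077172  0.18      ] [ 0.39234382 -0.0175431   0.07      ] [ 0.579683   -0.06644726  0.07      ]
```

View pics/crop0.png

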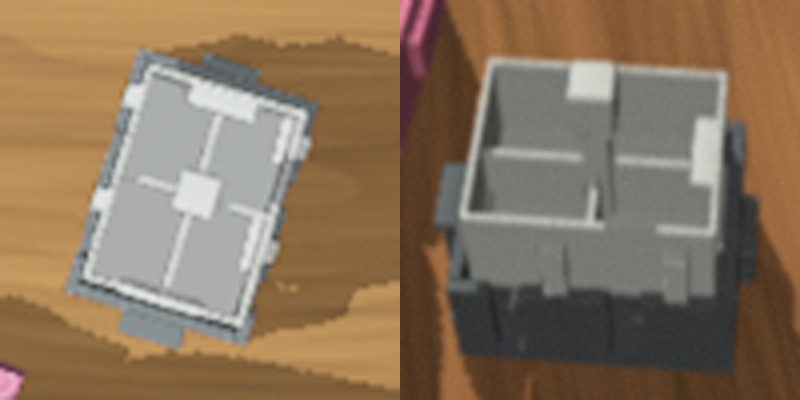

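The crop shows the caddy's white tab at the far end (crop 225,100), with its lugs nearer that end, so caddy +x points to world +x at a yaw of about -15°. The grey tab is at the near end (150,328), so the bin faces the robot. The head is near (0.484, -0.041), and I'm setting out above it.

drive_tool:
  deltas:
    - [[0.021,-0.039,0.003,0,0,0,0.07],[0.021,-0.039,0.003,0,0,0,0.07],[0.021,-0.039,0.003,0,0,0,0.07],[0.021,-0.039,0.003,0,0,0,0.07],[0.021,-0.039,0.003,0,0,0,0.07]]

```text
time_s: 0.72
tcp_pos: [0.2763, 0.3526, 0.3071]
eef_rot: [0.15, 0.989, -0.0, -0.0]
contact_force: [-0.3, 0.4, 0.7]
finger_gap: 0.0701
gripper_force: 0.0
```

drive_tool:
  deltas:
    - [[0.021,-0.039,0.003,0,0,0,0.07],[0.021,-0.039,0.003,0,0,0,0.07],[0.021,-0.039,0.003,0,0,0,0.07],[0.021,-0.039,0.003,0,0,0,0.07],[0.021,-0.039,0.003,0,0,0,0.07]]

```text
time_s: 1.35
tcp_pos: [0.3812, 0.1576, 0.3222]
eef_rot: [0.15, 0.989, 0.0, -0.0]
contact_force: [1.1, -0.5, -0.4]
finger_gap: 0.0699
gripper_force: 0.0
```

drive_tool:
  deltas:
    - [[0.021,-0.04,0.003,0,0,0.01,0.07],[0.021,-0.04,0.003,0,0,0.01,0.07],[0.021,-0.04,0.003,0,0,0.01,0.07],[0.021,-0.04,0.003,0,0,0.01,0.07],[0.021,-0.04,0.003,0,0,0.007,0.07]]

```text
time_s: 1.98
tcp_pos: [0.4863, -0.0424, 0.337]
eef_rot: [0.127, 0.992, 0.0, -0.0]
contact_force: [0.1, -0.1, -0.0]
finger_gap: 0.0701
gripper_force: 0.0
```

```bash
python3 - <<'E'
from h import *
c=snap('wrist','w1'); s=monitor.observe(); print({k:np.round(v,4) for k,v in s.items()}); print(c['T'].round(3))
print(proj(c,(.4842,-.0408,.18)))
E
```

```text
{'time_s': np.float64(2.025), 'qpos': array([-0.116 ,  0.1582,  1.6691, -0.0044,  1.3112, -1.4288]), 'joint_velocities': array([ 0.0642, -0.025 ,  0.0484,  0.0516,  0.0065,  0.129 ]), 'joint_efforts': array([  4.5443, -37.2104, -20.0543,   1.144 ,   1.2348,  -0.1984]), 'tcp_pos': array([ 0.4889, -0.0465,  0.3372]), 'eef_rot': array([ 0.1281,  0.9918, -0.0021,  0.0016]), 'contact_force': array([ 3.4482, -4.0159,  1.4165]), 'moment': array([-0.1991, -0.2069,  0.0061]), 'gripper_force': np.float64(0.0), 'finger_gap': np.float64(0.07)}
[[ 0.252  0.93   0.267  0.411]
 [ 0.968 -0.242 -0.069 -0.021]
 [ 0.     0.276 -0.961  0.43 ]
 [ 0.     0.     0.     1.   ]]
[322.82817505 247.29741547]
```

View pics/w1.png

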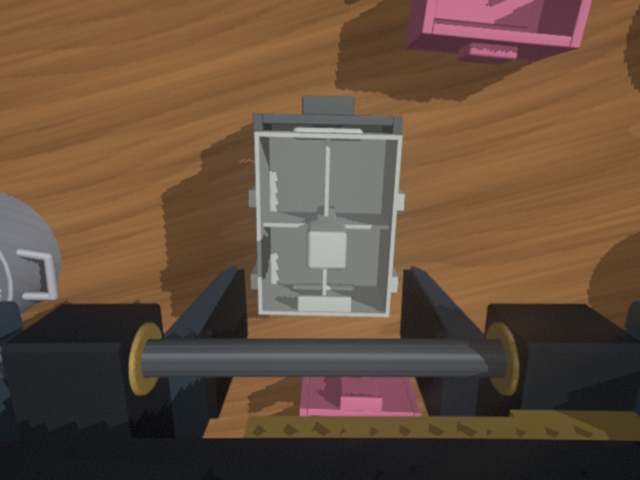

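The wrist view shows the head top at (326,249) and the caddy tab at the bottom (325,303), i.e. world +x. The bin tab at (328,105) points towards the robot, and the rim corners are near (257,134), (402,136), (259,314) and (390,316). Next I measure these.

```bash
python3 - <<'E'
from h import *
c=load('w1'); g=cv2.cvtColor(c['img'],cv2.COLOR_RGB2GRAY)
print(g[215:280:4,326], g[249,296:360:3])
m=((g>205)*255).astype('uint8')[222:275,300:355]
n,l,st,ce=cv2.connectedComponentsWithStats(m)
i=1+np.argmax(st[1:,4]); print(st[i],ce[i]+[300,222])
u,v=ce[i]+[300,222]; print('head',at(c,u,v,.18))
P=[at(c,*p,.126) for p in [(257,134),(402,136),(259,314),(390,316)]]
print(np.round(P,4),np.mean(P,0))
e=lambda a,b:np.degrees(np.arctan2(*(b-a)[1::-1]))
print(e(P[0],P[2]),e(P[1],P[3]),e(P[0],P[1])-90,e(P[2],P[3])-90,[np.linalg.norm(P[a]-P[b]) for a,b in [(0,1),(2,3),(0,2),(1,3)]])
B=[at(c,*p,.07) for p in [(255,114),(402,117)]];print('bin',np.round(B,4),e(*B)-90)
E
```

```text
[177 129 127 130 150 186 183 184 185 184 182 180 181 160 164 165 154] [125 125 125 125 139 180 182 182 182 182 183 183 180 185 181 183 180 128
 124 127 126 126]Traceback (most recent call last):
  File "<stdin>", line 6, in <module>
    return _wrapfunc(a, 'argmax', axis=axis, out=out, **kwds)
    return bound(*args, **kwds)
ValueError: attempt to get argmax of an empty sequence
```

```bash
python3 - <<'E'
from h import *
c=load('w1'); g=cv2.cvtColor(c['img'],cv2.COLOR_RGB2GRAY)
m=((g>172)*255).astype('uint8')[222:275,300:355]
n,l,st,ce=cv2.connectedComponentsWithStats(cv2.morphologyEx(m,cv2.MORPH_OPEN,np.ones((7,7))))
i=1+np.argmax(st[1:,4]); print(st[i],ce[i]+[300,222],cv2.minAreaRect(np.argwhere(l==i)[:,::-1].astype('f4')))
u,v=ce[i]+[300,222]; print('head',at(c,u,v,.18))
P=[at(c,*p,.126) for p in [(257,134),(402,136),(259,314),(390,316)]]
print(np.round(P,4),np.mean(P,0))
e=lambda a,b:np.degrees(np.arctan2(*(b-a)[1::-1]))
print(e(P[0],P[2]),e(P[1],P[3]),e(P[0],P[1])-90,e(P[2],P[3])-90,[np.linalg.norm(P[a]-P[b]) for a,b in [(0,1),(2,3),(0,2),(1,3)]])
B=[at(c,*p,.07) for p in [(255,114),(402,117)]];print('bin',np.round(B,4),e(*B)-90)
s=monitor.observe();print(s['tcp_pos'],s['eef_rot'])
E
```

```text
[  10   10   36   35 1183] [327.49788673 249.1386306 ] ((27.571086883544922, 27.22284507751465), (34.4924201965332, 34.212642669677734), 2.2906100749969482)
head [ 0.48614397 -0.03822089  0.18      ]
[[ 0.406  -0.0692  0.126 ]
 [ 0.4336  0.0311  0.126 ]
 [ 0.5419 -0.1096  0.126 ]
 [ 0.5705 -0.0068  0.126 ]] [ 0.48798033 -0.03862735  0.126     ]
-16.523531604952833 -15.488315713417338 -15.375310519430897 -15.569074400706427 [np.float64(0.10408287919356761), np.float64(0.1066432847126275), np.float64(0.14172303873827527), np.float64(0.14205550467328795)]
bin [[ 0.3893 -0.0749  0.07  ]
 [ 0.4227  0.0438  0.07  ]] -15.723698321043145
[ 0.48890981 -0.04648501  0.33718004] [ 0.12807652  0.99176076 -0.00211741  0.00158894]
```

drive_tool:
  deltas:
    - [[0.0,0.003,-0.03,0,0,-0.017,0.07],[0,0,-0.03,0,0,0,0.07],[0,0,-0.03,0,0,0,0.07],[0,0,-0.012,0,0,0,0.07],[0,0,0,0,0,0,0.07]]

```text
time_s: 2.65
tcp_pos: [0.4857, -0.0379, 0.2349]
eef_rot: [0.135, 0.991, 0.0, -0.001]
contact_force: [-0.3, 0.2, -0.1]
finger_gap: 0.07
gripper_force: 0.0
```

```bash
python3 - <<'E'
from h import *
c=snap('wrist','w2'); s=monitor.observe(); print({k:np.round(v,4) for k,v in s.items()})
E
```

```text
{'time_s': np.float64(2.7), 'qpos': array([-1.0150e-01,  2.2930e-01,  1.8457e+00,  1.0000e-04,  1.0660e+00,
       -1.4006e+00]), 'joint_velocities': array([-0.0013, -0.0129, -0.0195, -0.0008, -0.0005, -0.0008]), 'joint_efforts': array([-2.50000e-03, -3.32383e+01, -2.03555e+01, -1.89000e-02,
        1.07900e-01,  1.10000e-03]), 'tcp_pos': array([ 0.4862, -0.0379,  0.2357]), 'eef_rot': array([1.354e-01, 9.908e-01, 0.000e+00, 3.000e-04]), 'contact_force': array([-0.1657, -0.1899,  0.3197]), 'moment': array([-0.0382,  0.0189, -0.053 ]), 'gripper_force': np.float64(0.0), 'finger_gap': np.float64(0.0698)}
```

View pics/w2.png

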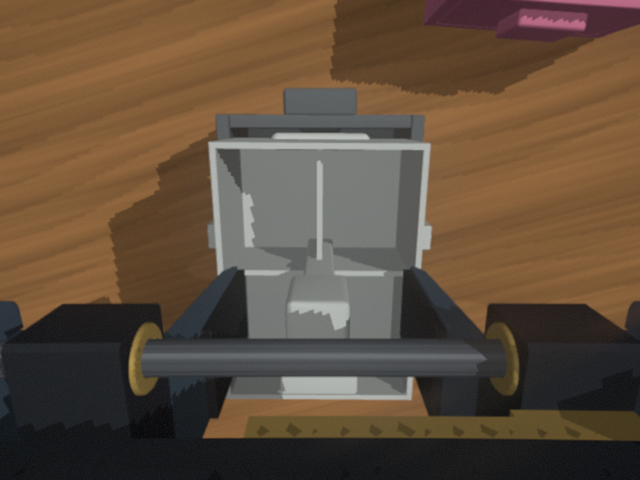

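The head (318,315) is centred between the fingers, square with them. I lower and grip.

drive_tool:
  deltas:
    - [[0,0,-0.01,0,0,0,0.07],[0,0,0,0,0,0,0.02],[0,0,0,0,0,0,0.02],[0,0,0,0,0,0,0.02],[0,0,0,0,0,0,0.02]]

```text
time_s: 3.32
tcp_pos: [0.486, -0.038, 0.2255]
eef_rot: [0.135, 0.991, 0.0, 0.0]
contact_force: [-0.5, -0.1, 0.6]
finger_gap: 0.033
gripper_force: 0.0
```

drive_tool:
  deltas:
    - [[0,0,0,0,0,0,0.02],[0,0,0,0,0,0,0.02],[0,0,0.002,0,0,0,0.02],[0,0,0.002,0,0,0,0.02],[0,0,0,0,0,0,0.02]]

```text
time_s: 3.95
tcp_pos: [0.4853, -0.0381, 0.2289]
eef_rot: [0.135, 0.991, -0.0, -0.001]
contact_force: [-2.1, -2.8, -4.1]
finger_gap: 0.026
gripper_force: 30.0
```

drive_tool:
  deltas:
    - [[0,0,0.01,0,0,0,0.02],[0,0,0.02,0,0,0,0.02],[0,0,0.02,0,0,0,0.02],[0,0,0.02,0,0,0,0.02],[0,0,0.01,0,0,0,0.02]]

```text
time_s: 4.58
tcp_pos: [0.4866, -0.0375, 0.3111]
eef_rot: [0.135, 0.991, 0.001, 0.002]
contact_force: [0.0, -0.8, -2.6]
finger_gap: 0.026
gripper_force: 30.0
```

drive_tool:
  deltas:
    - [[0,0,0,0,0,-0.07,0.02],[0,0,0,0,0,-0.13,0.02],[0,0,0,0,0,-0.15,0.02],[0,0,0,0,0,-0.15,0.02],[0,0,0,0,0,-0.15,0.02]]

```text
time_s: 5.2
tcp_pos: [0.4859, -0.0376, 0.3093]
eef_rot: [0.447, 0.895, 0.0, -0.0]
contact_force: [0.1, -0.3, -3.5]
finger_gap: 0.0256
gripper_force: 30.0
```

drive_tool:
  deltas:
    - [[0,0,0,0,0,-0.15,0.02],[0,0,0,0,0,-0.15,0.02],[0,0,0,0,0,-0.15,0.02],[0,0,0,0,0,-0.15,0.02],[0,0,0,0,0,-0.15,0.02]]

```text
time_s: 5.82
tcp_pos: [0.4859, -0.0376, 0.3093]
eef_rot: [0.744, 0.669, 0.0, -0.0]
contact_force: [-0.3, -0.0, -3.9]
finger_gap: 0.026
gripper_force: 30.0
```

drive_tool:
  deltas:
    - [[-0.02,0,0,0,0,-0.15,0.02],[-0.025,0,0,0,0,-0.15,0.02],[-0.025,0,0,0,0,-0.15,0.02],[-0.025,0,0,0,0,-0.15,0.02],[-0.025,0,0,0,0,-0.15,0.02]]

```text
time_s: 6.45
tcp_pos: [0.3651, -0.0376, 0.3093]
eef_rot: [0.937, 0.35, 0.0, -0.0]
contact_force: [-0.1, -0.4, -3.0]
finger_gap: 0.0258
gripper_force: 30.0
```

drive_tool:
  deltas:
    - [[-0.01,0,0,0,0,-0.15,0.02],[0,0,0,0,0,-0.15,0.02],[0,0,0,0,0,-0.15,0.02],[0,0,0,0,0,-0.15,0.02],[0,0,0,0,0,-0.0916,0.02]]

```text
time_s: 7.08
tcp_pos: [0.3559, -0.0376, 0.3094]
eef_rot: [1.0, 0.012, 0.0, -0.0]
contact_force: [-0.1, -0.1, -3.6]
finger_gap: 0.0257
gripper_force: 30.0
```

drive_tool:
  deltas:
    - [[0,0,0,0,0,0,0.02],[0,0,0,0,0,0,0.02]]

```text
time_s: 7.32
tcp_pos: [0.3559, -0.0378, 0.3093]
eef_rot: [1.0, 0.015, 0.0, -0.0]
contact_force: [-0.3, 0.0, -3.5]
finger_gap: 0.0258
gripper_force: 30.0
```

```bash
python3 - <<'E'
from h import *
c=snap('wrist','w3'); s=monitor.observe(); print({k:np.round(v,4) for k,v in s.items()})
E
```

```text
{'time_s': np.float64(7.375), 'qpos': array([-1.3830e-01, -4.4200e-02,  1.9603e+00,  2.0000e-04,  1.2255e+00,
        1.4032e+00]), 'joint_velocities': array([-0.0023,  0.0006, -0.001 , -0.0024,  0.0005,  0.0061]), 'joint_efforts': array([ 7.90000e-03, -2.16828e+01, -2.42837e+01,  4.87000e-02,
       -5.76000e-02, -7.40000e-03]), 'tcp_pos': array([ 0.3559, -0.0379,  0.3093]), 'eef_rot': array([ 9.999e-01,  1.470e-02,  1.000e-04, -1.000e-04]), 'contact_force': array([-1.3357,  0.9754, -3.2836]), 'moment': array([-0.0734,  0.1706,  0.0384]), 'gripper_force': np.float64(29.9994), 'finger_gap': np.float64(0.0259)}
```

View pics/w3.png

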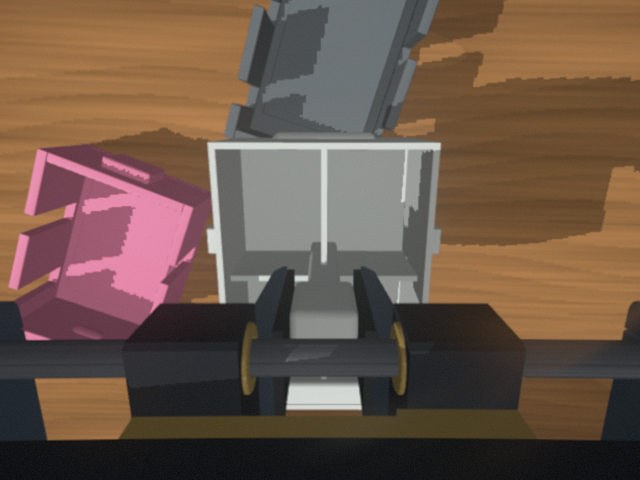

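The bin inside is visible at the top, about (330,65), with its slots. I've turned 0.30 rad too little, so I finish the turn, then look from the wrist and the top.

drive_tool:
  deltas:
    - [[0,0,0.01,0,0,-0.15,0.02],[0,0,0.01,0,0,-0.15,0.02],[0,0,0,0,0,0,0.02],[0,0,0,0,0,0,0.02]]

```text
time_s: 7.88
tcp_pos: [0.3557, -0.0379, 0.3289]
eef_rot: [0.991, -0.134, -0.0, 0.0]
contact_force: [-1.4, 0.7, -3.7]
finger_gap: 0.0255
gripper_force: 30.0
```

```bash
python3 - <<'E'
from h import *
c=snap('wrist','w4'); t=snap('top','t4'); s=monitor.observe(); print({k:np.round(v,4) for k,v in s.items()})
a=c['img'][:180,150:450]; b=t['img'][215:315,280:380]
o=np.vstack([cv2.resize(a,(800,480),interpolation=2)])[:,:,::-1]
cv2.imwrite('pics/v4.png',cv2.resize(a[:,:],(660,396))[:,:,::-1])
v=np.zeros((600,800,3),'uint8'); v[:300,:500]=cv2.resize(a,(500,300),interpolation=2)[:,:,::-1]; v[300:,500:]=cv2.resize(b,(300,300),interpolation=2)[:,:,::-1]
cv2.imwrite('pics/v4.png',v)
E
```

```text
{'time_s': np.float64(7.975), 'qpos': array([-1.3840e-01, -5.7500e-02,  1.9223e+00, -1.0000e-04,  1.2779e+00,
        1.7027e+00]), 'joint_velocities': array([ 0.0003,  0.0021, -0.0009, -0.001 ,  0.0009,  0.0086]), 'joint_efforts': array([ 9.00000e-04, -2.14739e+01, -2.48614e+01,  2.67000e-02,
       -6.88000e-02, -1.24000e-02]), 'tcp_pos': array([ 0.3557, -0.0379,  0.3288]), 'eef_rot': array([ 9.909e-01, -1.347e-01, -5.000e-04,  0.000e+00]), 'contact_force': array([-0.5415, -0.1417, -2.3293]), 'moment': array([ 0.0041,  0.1732, -0.0007]), 'gripper_force': np.float64(29.9994), 'finger_gap': np.float64(0.026)}
```

View pics/v4.png

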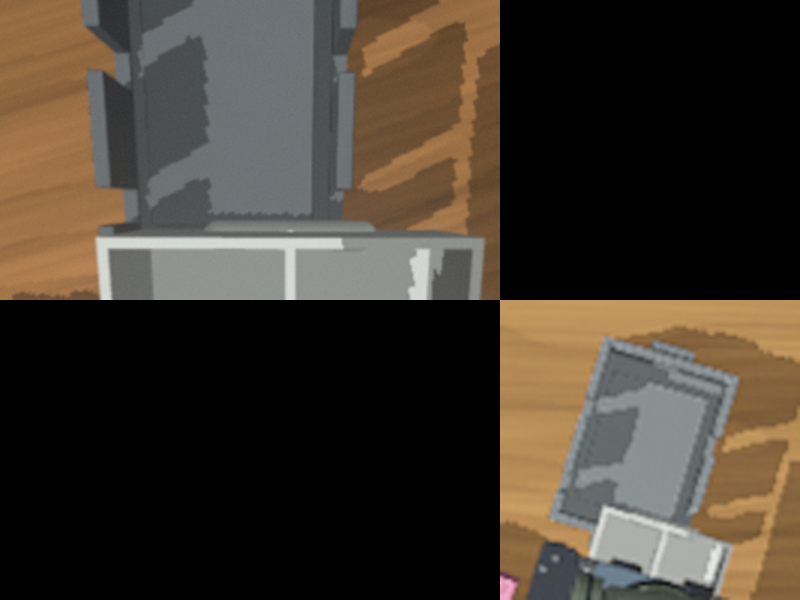

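The wrist crop shows the bin's walls, with the middle segments between slots at crop rows 70–188 and the next slot at rows 188–225 on the near side. That confirms bin +x points at the robot. I fit the bin model to both wrist pictures.

```bash
cat > fit.py <<'E'
from h import *
from scipy.optimize import minimize
c=load('w4')
for n,p in dict(TL=(90,70),BL=(97,188),TR=(353,72),BR=(352,188)).items(): print(n,at(c,150+p[0]*.6,p[1]*.6,.07).round(4))
# rim edges of middle blocks (bin frame x,y)
segs=[((a,s*y),(b,s*y)) for s in(1,-1) for y in(.063,.055) for a,b in((-.011,.041),(-.06,-.029))]+[((x,s*.063),(x,s*.055)) for s in(1,-1) for x in(-.011,.041,-.029,.059)]
pts=np.array([np.array(a)*(1-t)+np.array(b)*t for a,b in segs for t in np.linspace(0.1,.9,12)])
g=cv2.GaussianBlur(cv2.cvtColor(c['img'],cv2.COLOR_RGB2GRAY).astype('f4'),(0,0),1.2)
G=np.hypot(cv2.Sobel(g,5,1,0),cv2.Sobel(g,5,0,1)); G=np.minimum(G,60)
G[136:]=0
def w(q,p=pts):
    C,S=np.cos(q[2]),np.sin(q[2]); return np.c_[q[0]+C*p[:,0]-S*p[:,1],q[1]+S*p[:,0]+C*p[:,1],np.full(len(p),.07)]
def uv(q,c=c): return np.array([proj(c,P) for P in w(q)]).astype('f4')
def cost(q):
    z=uv(q); return -cv2.remap(G,z[:,0],z[:,1],1).mean()
best=None
th0=np.radians(180-15.6)
for dx in np.arange(-.008,.0081,.004):
  for dy in np.arange(-.006,.0061,.003):
    r=minimize(cost,[.487+dx,-.0385+dy,th0],method='Nelder-Mead',options=dict(initial_simplex=np.array([.487+dx,-.0385+dy,th0])+np.array([[0,0,0],[.003,0,0],[0,.003,0],[0,0,.015]])))
    if best is None or r.fun<best.fun: best=r
print(best.x,np.degrees(best.x[2]),best.fun)
im=cv2.resize(c['img'][:160,170:400],None,fx=3.4,fy=3.4,interpolation=2)[:,:,::-1].copy()
for u,v in uv(best.x): cv2.circle(im,(int((u-170+.5)*3.4),int((v+.5)*3.4)),1,(0,0,255),-1)
cv2.imwrite('pics/fit.png',im)
E
python3 fit.py
```

```text
TL [0.5132 0.0165 0.07  ]
BL [0.4632 0.0315 0.07  ]
TR [ 0.48   -0.1018  0.07  ]
BR [ 0.4301 -0.0891  0.07  ]
[ 0.48735555 -0.03912045  2.87300642] 164.61114209721555 -37.08805465698242
```

View pics/fit.png

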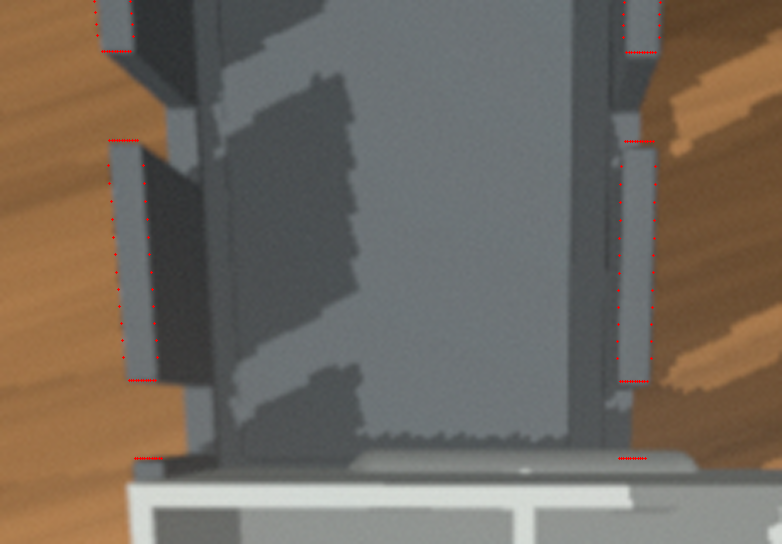

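The fit overlays the rim well, with the bin at (0.4874, -0.0391) and yaw 164.6°. In the same picture I measure the held caddy relative to the TCP, from its rim end corners near (208,142.7) and (440,142.8).

```bash
python3 - <<'E'
from h import *
c=load('w4'); g=cv2.GaussianBlur(cv2.cvtColor(c['img'],cv2.COLOR_RGB2GRAY),(0,0),.7).astype(int)
for u in (225,260,350,390,425): print(u,g[134:158,u])
for v in (170,200): print(v,g[v,200:230],g[v,425:450])
s=monitor.observe(); x,y,z=s['tcp_pos']; zr=z-.1632+.064
a,b=at(c,208.2,142.3,zr),at(c,440,142.6,zr); d=b-a
print(a,b,np.linalg.norm(d),np.degrees(np.arctan2(d[1],d[0]))+90)
n=np.array([np.cos(np.radians(-15.5)),np.sin(np.radians(-15.5))])
print('tcp',x,y,'caddy',(a+b)[:2]/2-.0715*n)
E
```

```text
225 [ 72  62  62  65  70  82  97 122 163 199 212 213 213 211 192 150 116 106
 105 105 106 107 106 106]
260 [ 79  79  83  89  94  96 100 119 159 197 212 214 213 212 200 175 154 146
 146 146 146 146 146 146]
350 [119 125 131 135 128 112 101 110 146 190 210 213 213 211 200 174 151 145
 146 146 147 147 146 146]
390 [ 91  91  91  92  95  97  97 102 117 135 144 145 145 145 145 145 145 145
 145 145 146 146 146 146]
425 [122 120 120 122 122 118 108 105 117 135 143 145 145 143 134 115  94  86
  85  86  85  85  85  86]
170 [124 124 125 126 127 127 127 129 141 170 199 212 213 213 208 188 152 119
 107 106 106 106 106 106 106 106 107 107 106 106] [ 85  85  86  85  85  89 103 126 140 144 144 143 136 118  97  87  85  84
  84  84  85  85  84  85  86]
200 [ 94  93  93  93  92  92  92  92  93  94 107 140 180 205 213 213 210 195
 162 126 108 106 107 107 107 106 106 107 107 107] [ 87  87  87  92 109 131 142 144 144 143 140 134 129 127 127 127 127 127
 127 128 128 127 127 128 129]
[ 0.43661512 -0.00436744  0.22959251] [ 0.40838344 -0.10613005  0.22959251] 0.1056061318826437 -15.505441812202761
tcp 0.35565937448979124 -0.037939215098266116 caddy [ 0.3535997 -0.0361412]
```

drive_tool:
  deltas:
    - [[0.03,-0.001,0,0,0,0.0,0.02],[0.035,-0.001,0,0,0,0,0.02],[0.035,-0.001,0,0,0,0,0.02],[0.034,0,0,0,0,0,0.02],[0,0,-0.02,0,0,0,0.02]]

```text
time_s: 8.6
tcp_pos: [0.4931, -0.0411, 0.3094]
eef_rot: [0.991, -0.135, 0.002, -0.0]
contact_force: [-0.7, -0.9, -4.0]
finger_gap: 0.0255
gripper_force: 30.0
```

drive_tool:
  deltas:
    - [[0,0,-0.03,0,0,0,0.02],[0,0,-0.02,0,0,0,0.02],[0,0,-0.01,0,0,0,0.02],[0,0,0,0,0,0,0.02],[0,0,0,0,0,0,0.02]]

```text
time_s: 9.22
tcp_pos: [0.4905, -0.041, 0.2501]
eef_rot: [0.991, -0.135, 0.001, 0.0]
contact_force: [-0.3, 0.7, -2.5]
finger_gap: 0.0257
gripper_force: 30.0
```

```bash
python3 - <<'E'
from h import *
c=snap('wrist','w5'); t=snap('top','t5');s=snap('side','s5'); z=monitor.observe(); print({k:np.round(v,4) for k,v in z.items()})
v=np.zeros((600,800,3),'uint8'); v[:300,:]=cv2.resize(c['img'][60:270,40:600],(800,300),interpolation=2)
v[300:,:400]=cv2.resize(t['img'][220:310,270:390],(400,300),interpolation=2); v[300:,400:]=cv2.resize(s['img'][215:335,225:385],(400,300),interpolation=2)
cv2.imwrite('pics/v5.png',v[:,:,::-1])
E
```

```text
{'time_s': np.float64(9.375), 'qpos': array([-1.0680e-01,  2.2210e-01,  1.8154e+00, -1.0000e-04,  1.1024e+00,
        1.7358e+00]), 'joint_velocities': array([ 0.0006,  0.0017,  0.004 , -0.0006, -0.0003,  0.0005]), 'joint_efforts': array([-7.00000e-04, -3.58094e+01, -2.28514e+01,  2.20000e-02,
       -8.20000e-02, -9.00000e-04]), 'tcp_pos': array([ 0.4903, -0.041 ,  0.2501]), 'eef_rot': array([ 9.908e-01, -1.354e-01,  9.000e-04,  0.000e+00]), 'contact_force': array([-1.0082, -0.1658, -3.4292]), 'moment': array([-0.0859,  0.2082, -0.0223]), 'gripper_force': np.float64(29.9988), 'finger_gap': np.float64(0.0255)}
```

View pics/v5.png

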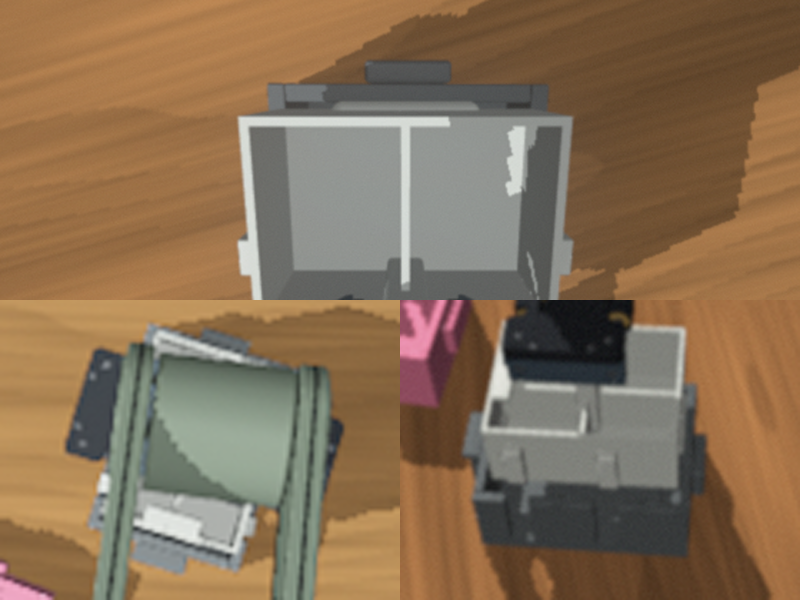

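The wrist part shows the bin's far rim corners at crop (268,85) and (548,85), and the caddy's end corners at (239,117) and (572,117). I measure the residual offset from these.

```bash
python3 - <<'E'
from h import *
c=load('w5'); g=cv2.GaussianBlur(cv2.cvtColor(c['img'],cv2.COLOR_RGB2GRAY),(0,0),.6).astype(int)
print('bin L',g[128,220:236],'R',g[128,414:430]);print('cad L',g[150,200:216],'R',g[150,432:448]);
print('binfar col245',g[112:146,245],'col400',g[112:146,400])
th=np.radians(-15.4);n=np.array([np.cos(th),np.sin(th)]);m=np.array([-n[1],n[0]])
def show(name,P): print(name,'n %.4f m %.4f'%(P[:2]@n,P[:2]@m))
for nm,p,z in [('binL',(228,120),.07),('binR',(423.5,120),.07),('cadL',(207.5,142.3),.1509),('cadR',(440.2,142.3),.1509),('binendmid',(325,120),.07)]: show(nm,at(c,*p,z))
for nm,q in [('tcp',monitor.observe()['tcp_pos']),('binfit',np.array([.4874,-.0391]))]: show(nm,q)
E
```

```text
bin L [128 128 127 127 127 126 124 121 119 119 118 118 117 117 117 117] R [81 80 81 81 82 82 82 82 80 80 83 85 85 85 84 84]
cad L [118 118 118 118 118 120 139 177 208 217 218 217 211 189 152 120] R [ 95 116 135 143 144 144 143 132 109  88  81  81  82  82  80  80]
binfar col245 [129 131 134 136 135 124 108 106 114 117 116 117 117 117 117 118 117 114
 105  84  69  67  68  75  89  97  99 100 113 153 199 215 217 218] col400 [ 91  92  92  91  90  88  82  78  80  82  83  82  81  82  82  82  82  81
  79  70  59  55  58  66  84  95  97  98 103 118 138 146 146 146]
binL n 0.5636 m 0.1528
binR n 0.5632 m 0.0281
cadL n 0.5532 m 0.1447
cadR n 0.5529 m 0.0387
binendmid n 0.5635 m 0.0909
tcp n 0.4836 m 0.0907
binfit n 0.4803 m 0.0917
```

drive_tool:
  deltas:
    - [[-0.002,0,-0.005,0,0,0,0.02],[0,0,-0.006,0,0,0,0.02],[0,0,-0.006,0,0,0,0.02],[0,0,-0.004,0,0,0,0.02],[0,0,-0.002,0,0,0,0.02]]

```text
time_s: 10.0
tcp_pos: [0.4878, -0.041, 0.2259]
eef_rot: [0.991, -0.135, -0.0, 0.0]
contact_force: [-0.1, -0.9, -2.8]
finger_gap: 0.0256
gripper_force: 30.0
```

drive_tool:
  deltas:
    - [[0,0,-0.001,0,0,0,0.02],[0,0,-0.001,0,0,0,0.02]]

```text
time_s: 10.25
tcp_pos: [0.488, -0.041, 0.2244]
eef_rot: [0.991, -0.135, 0.0, 0.0]
contact_force: [0.2, -0.4, -3.2]
finger_gap: 0.0262
gripper_force: 30.0
```

drive_tool:
  deltas:
    - [[0,0,-0.001,0,0,0,0.02],[0,0,-0.001,0,0,0,0.02]]

```text
time_s: 10.5
tcp_pos: [0.4879, -0.041, 0.2223]
eef_rot: [0.991, -0.136, 0.0, 0.0]
contact_force: [-0.5, 0.5, -2.5]
finger_gap: 0.0255
gripper_force: 30.0
```

The lugs are past the rim height and meet no resistance. On down to just above the catches.

drive_tool:
  deltas:
    - [[0,0,-0.001,0,0,0,0.02],[0,0,-0.002,0,0,0,0.02],[0,0,-0.002,0,0,0,0.02],[0,0,-0.002,0,0,0,0.02],[0,0,-0.002,0,0,0,0.02]]

```text
time_s: 11.12
tcp_pos: [0.4879, -0.041, 0.2131]
eef_rot: [0.991, -0.135, -0.0, 0.0]
contact_force: [0.7, 0.4, -3.1]
finger_gap: 0.026
gripper_force: 30.0
```

drive_tool:
  deltas:
    - [[0,0,-0.002,0,0,0,0.02],[0,0,-0.002,0,0,0,0.02],[0,0,-0.002,0,0,0,0.02]]

```text
time_s: 11.5
tcp_pos: [0.4879, -0.041, 0.2072]
eef_rot: [0.991, -0.135, 0.0, 0.0]
contact_force: [-0.0, 0.1, -3.9]
finger_gap: 0.0256
gripper_force: 30.0
```

drive_tool:
  deltas:
    - [[0,0,-0.001,0,0,0,0.02],[0,0,-0.001,0,0,0,0.02]]

```text
time_s: 11.75
tcp_pos: [0.4879, -0.041, 0.2052]
eef_rot: [0.991, -0.135, 0.0, 0.0]
contact_force: [0.0, 0.3, -4.1]
finger_gap: 0.026
gripper_force: 30.0
```

drive_tool:
  deltas:
    - [[0,0,-0.001,0,0,0,0.02],[0,0,-0.001,0,0,0,0.02]]

```text
time_s: 12.0
tcp_pos: [0.4879, -0.041, 0.2032]
eef_rot: [0.991, -0.135, 0.0, 0.0]
contact_force: [0.4, 0.7, -2.2]
finger_gap: 0.026
gripper_force: 30.0
```

drive_tool:
  deltas:
    - [[0,0,-0.001,0,0,0,0.02],[0,0,0,0,0,0,0.02]]

```text
time_s: 12.25
tcp_pos: [0.488, -0.041, 0.2027]
eef_rot: [0.991, -0.135, 0.0, 0.0]
contact_force: [-1.0, 0.0, 0.7]
finger_gap: 0.0261
gripper_force: 30.0
```

drive_tool:
  deltas:
    - [[0,0,-0.001,0,0,0,0.02],[0,0,0,0,0,0,0.02]]

```text
time_s: 12.5
tcp_pos: [0.4883, -0.041, 0.2017]
eef_rot: [0.991, -0.135, 0.001, 0.0]
contact_force: [-0.8, 0.0, 3.5]
finger_gap: 0.0259
gripper_force: 30.0
```

drive_tool:
  deltas:
    - [[0,0,-0.001,0,0,0,0.02],[0,0,0,0,0,0,0.02]]

```text
time_s: 12.75
tcp_pos: [0.4881, -0.041, 0.2003]
eef_rot: [0.991, -0.135, 0.0, -0.0]
contact_force: [-0.4, -0.1, 3.9]
finger_gap: 0.0256
gripper_force: 30.0
```

drive_tool:
  deltas:
    - [[0,0,-0.001,0,0,0,0.02],[0,0,0,0,0,0,0.02]]

```text
time_s: 13.0
tcp_pos: [0.4879, -0.0409, 0.199]
eef_rot: [0.991, -0.136, -0.0, -0.0]
contact_force: [-0.3, 0.2, 0.7]
finger_gap: 0.0259
gripper_force: 30.0
```

drive_tool:
  deltas:
    - [[0,0,-0.001,0,0,0,0.02],[0,0,0,0,0,0,0.02]]

```text
time_s: 13.25
tcp_pos: [0.4878, -0.0409, 0.1979]
eef_rot: [0.991, -0.136, -0.0, -0.0]
contact_force: [-0.0, -0.9, -1.4]
finger_gap: 0.0263
gripper_force: 30.0
```

drive_tool:
  deltas:
    - [[0,0,-0.001,0,0,0,0.02],[0,0,0,0,0,0,0.02]]

```text
time_s: 13.5
tcp_pos: [0.4877, -0.041, 0.197]
eef_rot: [0.991, -0.135, -0.0, 0.0]
contact_force: [-0.2, 0.3, -1.0]
finger_gap: 0.0258
gripper_force: 30.0
```

drive_tool:
  deltas:
    - [[0,0,-0.001,0,0,0,0.02],[0,0,0,0,0,0,0.02]]

```text
time_s: 13.75
tcp_pos: [0.4877, -0.041, 0.196]
eef_rot: [0.991, -0.135, -0.0, 0.0]
contact_force: [-0.6, 0.2, -1.3]
finger_gap: 0.0256
gripper_force: 30.0
```

Past the catches. Next I approach the plate, whose height is unknown.

drive_tool:
  deltas:
    - [[0,0,-0.0015,0,0,0,0.02],[0,0,-0.0015,0,0,0,0.02],[0,0,-0.0015,0,0,0,0.02],[0,0,-0.001,0,0,0,0.02],[0,0,0,0,0,0,0.02]]

```text
time_s: 14.38
tcp_pos: [0.4875, -0.0409, 0.1902]
eef_rot: [0.991, -0.135, -0.001, 0.0]
contact_force: [-1.2, 0.6, -5.8]
finger_gap: 0.026
gripper_force: 30.0
```

drive_tool:
  deltas:
    - [[0,0,-0.0005,0,0,0,0.02],[0,0,-0.0005,0,0,0,0.02],[0,0,0,0,0,0,0.02]]

```text
time_s: 14.75
tcp_pos: [0.4876, -0.0409, 0.1897]
eef_rot: [0.991, -0.135, -0.0, 0.0]
contact_force: [-1.4, -0.3, -3.8]
finger_gap: 0.0261
gripper_force: 30.0
```

drive_tool:
  deltas:
    - [[0,0,-0.0005,0,0,0,0.02],[0,0,-0.0005,0,0,0,0.02],[0,0,-0.0005,0,0,0,0.02],[0,0,0,0,0,0,0.02]]

```text
time_s: 15.25
tcp_pos: [0.4881, -0.041, 0.1884]
eef_rot: [0.991, -0.135, 0.0, 0.0]
contact_force: [-1.5, 0.7, -3.8]
finger_gap: 0.0258
gripper_force: 30.0
```

drive_tool:
  deltas:
    - [[0,0,-0.0005,0,0,0,0.02],[0,0,-0.0005,0,0,0,0.02],[0,0,-0.0005,0,0,0,0.02],[0,0,0,0,0,0,0.02]]

```text
time_s: 15.75
tcp_pos: [0.4883, -0.041, 0.1874]
eef_rot: [0.991, -0.135, 0.001, 0.0]
contact_force: [0.1, 0.1, 4.5]
finger_gap: 0.026
gripper_force: 30.0
```

Contact force is about 8 N (reading +4.5, plus about 3.5 N of caddy weight). The target reading is about +11.5.

drive_tool:
  deltas:
    - [[0,0,-0.0003,0,0,0,0.02],[0,0,0,0,0,0,0.02]]

```text
time_s: 16.0
tcp_pos: [0.4884, -0.0411, 0.1871]
eef_rot: [0.991, -0.136, 0.001, 0.0]
contact_force: [-0.0, -1.0, 5.6]
finger_gap: 0.0257
gripper_force: 30.0
```

drive_tool:
  deltas:
    - [[0,0,-0.0006,0,0,0,0.02],[0,0,0,0,0,0,0.02],[0,0,0,0,0,0,0.02]]

```text
time_s: 16.38
tcp_pos: [0.4884, -0.0411, 0.1868]
eef_rot: [0.991, -0.135, 0.001, 0.0]
contact_force: [-1.0, 1.0, 7.9]
finger_gap: 0.0261
gripper_force: 30.0
```

drive_tool:
  deltas:
    - [[0,0,-0.0006,0,0,0,0.02],[0,0,0,0,0,0,0.02],[0,0,0,0,0,0,0.02],[0,0,0,0,0,0,0.02],[0,0,0,0,0,0,0.02]]

```text
time_s: 17.0
tcp_pos: [0.4886, -0.0411, 0.1866]
eef_rot: [0.991, -0.135, 0.001, 0.0]
contact_force: [-2.2, -0.9, 10.8]
finger_gap: 0.026
gripper_force: 30.0
```

```bash
python3 - <<'E'
from h import *
F=[]
for i in range(6): read_camera('wrist'); z=monitor.observe();F.append(z['contact_force'][2])
print(np.round(F,1),z['tcp_pos'],z['eef_rot'],z['moment'])
E
```

```text
[10.  10.1 11.   9.6  9.5  9.6] [ 0.48856776 -0.04108272  0.1865879 ] [ 9.90786151e-01 -1.35430424e-01  1.18306587e-03  5.91783588e-05] [ 0.06095857  0.92043342 -0.03743512]
```

drive_tool:
  deltas:
    - [[0,0,-0.0003,0,0,0,0.02],[0,0,0,0,0,0,0.02],[0,0,0,0,0,0,0.02],[0,0,0,0,0,0,0.02],[0,0,0,0,0,0,0.02]]

```text
time_s: 17.92
tcp_pos: [0.4886, -0.0411, 0.1865]
eef_rot: [0.991, -0.135, 0.001, 0.0]
contact_force: [-2.7, 0.6, 11.8]
finger_gap: 0.0259
gripper_force: 30.0
```

drive_tool:
  deltas:
    - [[0,0,0,0,0,0,0.02],[0,0,0,0,0,0,0.02],[0,0,0,0,0,0,0.02],[0,0,0,0,0,0,0.02],[0,0,0,0,0,0,0.02]]

```text
time_s: 18.55
tcp_pos: [0.4886, -0.0411, 0.1865]
eef_rot: [0.991, -0.135, 0.001, 0.0]
contact_force: [-1.8, -0.4, 11.4]
finger_gap: 0.0256
gripper_force: 30.0
```

drive_tool:
  deltas:
    - [[0,0,0.0005,0,0,0,0.02],[0,0,0.0005,0,0,0,0.02],[0,0,0.0005,0,0,0,0.02],[0,0,0,0,0,0,0.02]]

```text
time_s: 19.05
tcp_pos: [0.4885, -0.0411, 0.187]
eef_rot: [0.991, -0.135, 0.001, 0.0]
contact_force: [-0.4, -0.8, 5.4]
finger_gap: 0.0258
gripper_force: 30.0
```

drive_tool:
  deltas:
    - [[0,0,0.0005,0,0,0,0.05],[0,0,0,0,0,0,0.05],[0,0,0,0,0,0,0.05],[0,0,0,0,0,0,0.05],[0,0,0,0,0,0,0.05]]

```text
time_s: 19.68
tcp_pos: [0.4879, -0.041, 0.1869]
eef_rot: [0.991, -0.135, -0.0, 0.0]
contact_force: [0.3, 0.2, -0.5]
finger_gap: 0.0498
gripper_force: 0.0
```

drive_tool:
  deltas:
    - [[0,0,0.01,0,0,0,0.06],[0,0,0.02,0,0,0,0.06],[0,0,0.04,0,0,0,0.06],[0,0,0.04,0,0,0,0.06],[0,0,0.03,0,0,0,0.06]]

```text
time_s: 20.3
tcp_pos: [0.4881, -0.041, 0.3296]
eef_rot: [0.991, -0.135, 0.001, -0.0]
contact_force: [0.3, 0.2, 0.3]
finger_gap: 0.0599
gripper_force: 0.0
```

```bash
python3 - <<'E'
from h import *
c=snap('wrist','w6'); s=snap('side','s6'); z=monitor.observe(); print({k:np.round(v,4) for k,v in z.items()})
v=np.zeros((480,800,3),'uint8'); v[:360,:480]=cv2.resize(c['img'],(480,360),interpolation=3)
v[:320,480:]=cv2.resize(s['img'][205:325,235:355],(320,320),interpolation=2)
cv2.imwrite('pics/v6.png',v[:,:,::-1])
E
```

```text
{'time_s': np.float64(20.4), 'qpos': array([-1.0720e-01,  1.5900e-01,  1.6834e+00, -1.0000e-04,  1.2905e+00,
        1.7354e+00]), 'joint_velocities': array([-0.0017,  0.0334,  0.084 ,  0.    , -0.0399, -0.0001]), 'joint_efforts': array([ 5.50000e-03, -3.28662e+01, -2.37794e+01,  2.20000e-02,
        1.97300e-01, -6.00000e-04]), 'tcp_pos': array([ 0.4893, -0.0411,  0.3311]), 'eef_rot': array([ 9.908e-01, -1.355e-01,  4.300e-03, -1.000e-04]), 'contact_force': array([ 0.3008,  0.2839, -0.1562]), 'moment': array([-0.0569,  0.1635,  0.009 ]), 'gripper_force': np.float64(0.0), 'finger_gap': np.float64(0.0597)}
```

View pics/v6.png

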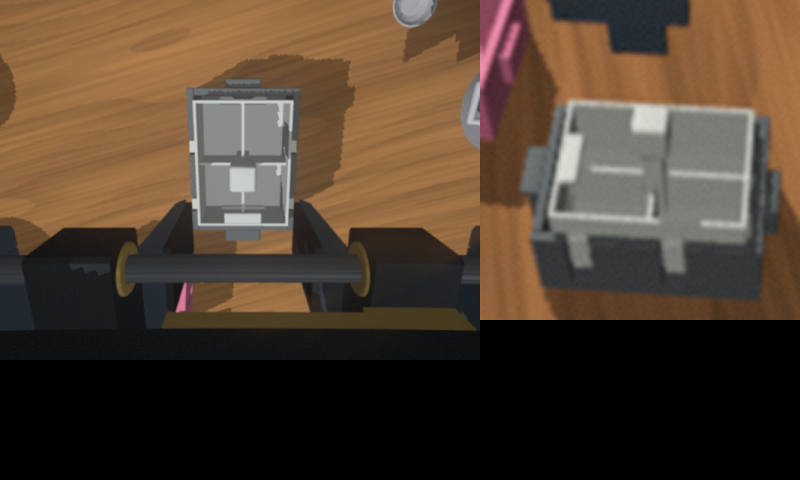

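The caddy is nested centrally: lugs in the slots (side crop 580,250 and 672,255), wrist crop centre (243,160), and the gripper clear. I hand in.

```bash
python3 -c "
from h import *
print(order.close_job())"
```

```text
the job is handed in; nothing more can be done
None
```

I turned the caddy half a turn and nested it in the grey bin past both catches. I pressed it onto the sprung floor with an estimated 13–15 N for over a second, let go, and handed the job in at about 20 s; no verdict came back.

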